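# Hang the battery tester on its hook, dial outward

## Task

Take the battery tester off its slanted rest on the round caddy and hang it by its window on the hook of the little stand, with the dial facing outward, away from the column. Leave it hanging freely and straight, and leave the remotes, the spinner and the trinket box on the caddy where they are.

Things in the scene. Friction and masses are not known exactly. Their poses are not given: they have to be found in the camera images.
- tester: Black battery tester, a flat plate 60 mm wide (y), 14 thick (x), 100 tall (z), about 90 g. Origin: centre of its foot; z runs up the plate; the dial face looks along its -x, the back (+x) is plain. It starts leaning back 35 degrees from upright, dial obliquely up, on a rest 36 mm wide, so both side edges are free to grip; foot about 46 mm over the cabinet top. Lift it straight up.
- dial (a point): Centre of the tester's round 44 mm dial (steel bezel, 2 mm proud, pale graduated face): 9 mm ahead (-x) of the plate's mid-plane, 38 mm up from its foot. A small button lies below it, 8 mm up.
- stand: Fixed hook stand: round dark foot 130 mm across, 12 thick, upright column 16 mm thick, and a steel hook pointing outward along the stand's -x. Origin: centre of the foot's underside, on the column's axis; z up. A tray roofs the hook (see tray_edge), so a gripper cannot come straight down on it: it must come in with its body leaning outward some 30 to 45 degrees.
- hook_end (a point): On the centre line of the hook's level rod (6 mm thick), where its tip turns up: 50 mm out (-x) from the column's axis, 165 mm above the cabinet top. Beyond it the tip goes 6 mm farther out and 10 mm up (highest point 13 mm above this point).
- hook_root (a point): On the same centre line, where the level rod leaves the column: 8 mm out from the column's axis, 165 mm up. The tester should hang between hook_root and hook_end.
- caddy: Fixed round caddy of white melamine, 300 mm across, top 28 mm above the cabinet top; it does not turn here. Origin: centre of its underside. The tester's rest stands at its middle: a slanted backing up to 59 mm along the plate, with a 6 mm front lip at its foot. The tester's top leans to the caddy's +x.
- remote_long: Black remote 160 x 42 x 18 mm lying on the caddy beside the rest. Bystander. Origin: centre of underside.
- remote_short: White remote 130 x 36 x 14 mm lying on the caddy on the other side. Bystander. Origin: centre of underside.
- spinner: Chrome three-lobed fidget spinner, 75 mm across, 12 mm high, on the caddy in front of the rest. Bystander. Origin: centre of underside.
- trinket_box: Ceramic trinket box with lid, 52 x 58 x 40 mm high, on the caddy behind the rest. Bystander. Origin: centre of underside.
- window_top (a point): Middle of the upper edge of the tester's window, on the mid-plane, 88 mm up from its foot. The window goes right through, 22 mm wide, from 62 to 88 mm up, centred on y = 0; 12 mm bar above it, solid 19 mm stiles beside it. It hangs with this edge on the hook's rod.
- tray_edge (a point): Middle of the lower outer edge of the stand's fixed wooden tray: 38 mm out (-x) from the column's axis, 275 mm above the cabinet top. The tray is 90 mm wide (y), 10 thick, and reaches 30 mm behind the column's axis. A small plant pot on it rises to 337 mm.
Things that resemble listed ones, but are neither listed nor needed, are in the scene too. What is shaped like the tester but green or purple is not meant.

How it is judged (in metres and radians):
On the way:
1. the tester is held by the fingers and clear of its rest (distance of tester from where it was at the start of the episode above 0.05 m and contact force between the fingers and tester above 0.5 N and contact force between tester and caddy below 0.05 N), for 0.2 s.
At the end, for the whole second after the job is handed in: The tester hangs at rest on the hook, rod through its window: hook_end 5 mm or more ahead of its mid-plane (dial side), hook_root 4 mm or more behind, hook_end within 14 mm of its centre line and 55 to 95 mm up from its foot; upright within 0.3 rad, dial outward along the hook within 0.5 rad (x of hook_end in the frame of tester below -0.005 m and x of hook_root in the frame of tester above 0.004 m and y of hook_end in the frame of tester between -0.014 and 0.014 m and z of hook_end in the frame of tester between 0.055 and 0.095 m and angle between tester's own z axis and vertical below 0.3 rad and angle between the x axis of tester and the x axis of stand, either way round below 0.5 rad and contact force between tester and stand above 0.2 N and linear speed of tester below 0.03 m/s and angular speed of tester below 0.4 rad/s); the robot touches nothing.
It fails at once if a thing on the caddy was shifted by more than 25 mm (distance of any of remote_long, remote_short, spinner, trinket_box from where it was at the start of the episode above 0.025 m).
It also fails if it takes over 38 s, if anything falls off the work surface, if the arm or the gripper's body presses on something with over 40 N, if the wrist force passes 120 N, or if a joint passes its speed limit or range.

## Robot

A 6-joint arm with a two-finger parallel gripper is mounted at the origin on the work surface. World frame = base frame: x ahead of the robot, y to its left, z up, the work surface at z = 0. Lengths are in mm, angles in rad, forces in N, time in s.
With the tool pointing down it reaches from about 350 to 925 mm from the base axis. Payload 6.4 kg.
Tool frame: the origin (TCP) lies midway between the tips of the shut fingers; the grasp point (between the pads) lies 19 mm behind it; z points along the fingers, y is the line along which they close (so a half turn about z gives the same grasp; the last joint's range is limited). The gripper opens to 94 mm and grips with 3 to 60 N. Pads are 16 mm wide; open, the fingers measure 119 mm over their backs; the gripper's body (75 mm by 177 mm) begins 78 mm behind the grasp point.
Start: joints at [1.174, 0.245, 1.558, -0, 1.339, -0.174], TCP at [143.621, 633.945, 205.455] pointing down, gripper open.
Joint ranges: [-3.13, 3.13], [-1.02, 2.26], [0.13, 2.54], [-0.95, 4.09], [0.21, 2.88], [-2.74, 2.74]. Speed limits (rad/s): [2.57, 2.57, 3.14, 3.14, 3.14, 3.14].

## Interface

Orientations are given as a rotation vector (axis times angle).
In Python, from cell import state, cams, order, spotter gives the robot as it stands.
- The arm moves only by the shell command python3 -m crank 'ROWS' [FORCE]. ROWS is text: rows parted by semicolons, each of 5 numbers parted by spaces: the shift along the world's x, y, z in cm, then the turn about the world's z in degrees, then the closure, from 0 (fully open) to 1 (shut). A call has exactly 10 rows; each row shifts and turns the commanded pose from where the row before left it; what a row does not reach is not made up. A row lasts 1/12 s, in which the tool goes at most 41.7 mm and 7.16 degrees, less where a joint would pass 70% of its speed; a pose out of reach is approached as far as the arm can. A call with a gripper value outside its range is refused whole. The fingers move at their own pace and stop on an object; FORCE is the grip in N (left out, the last holds). Time passes only in rows, so rows that do not move let the fingers close, or fill a call up. It gives the time, the measured TCP pose, the force, the opening and the grip force at its end, in the units of the state.
- state(): the state, without advancing time (a new reading comes with each control period).
- cams.camera(name): name is "scene" or "top" or "wrist"; returns the picture (384x512x3 uint8, red, green, blue); there is no depth.
- cams.camera_params(name): a dict with "fx", "fy", "cx", "cy" (pixels), "R" (3x3) and "t" (3): a world point X has camera coordinates R X + t. Camera axes: x right, y down, z forward; pixel columns grow to the right and rows downward; lengths in mm; the calibration is good to about 2 mm. A picture is of the moment at which its call begins: read the wrist's pose just before it. camera_params takes no time and is no camera call; for the wrist camera it gives the pose at the moment of the call.
- order.sign_off(): hands the job in; it is judged then, once.
Trained networks look in the newest picture that a camera, given by its name, has taken for a name from the list of things; names that differ only in an ending like _2 or _b are one class to them, and where a whole thing is asked for, a point or a joint stands for the part that bears it (a point fixed in the world has none). Each returns a list of dicts, best first, with "conf" (0 to 1); they miss things now and then, are a little off and sometimes report something else, mostly with a low value. They report only what shows in the picture. A call takes as long as a camera call. They do not tell look-alikes from the thing itself.
- spotter.recognise(camera, target): "at" ([column, row] in pixels, amid what is visible of it).
- spotter.mark_of(camera, target): "at" ([column, row] in pixels: a listed point, or the origin of a listed thing).
The state is a dict: "time": time; "joints": joint angles; "qvel": joint speeds; "effort": joint torques, N m; "position": TCP position; "ee_rot": TCP orientation; "force": force on the tool from outside, world axes, zero at the start; "ft_torque": the same for the moment, N m; "width": opening from 0.0 (shut) to 1.0 (fully open); "grip_force": force on a finger pad.
Only numpy, scipy, OpenCV 4.12 (cv2) and the standard library are available. Lean on these libraries where they do the work, as an engineer would, in place of code of your own. Each camera call takes 0.05 s, during which the arm holds its last target. There are 200 camera calls.

## Working session

There is one attempt and no reset: what is moved stays moved. The work goes in short steps, Python scripts to look and compute and a shell command to move; the robot and the scene stay as the last step left them, time stands still between calls to the robot, and variables do not carry over. Pictures are saved under pics/ and viewed, at most 12 in all, crops included, and the job is handed in when it is done.

```bash
ls; mkdir -p pics; cat > h.py <<'E'
import numpy as np, cv2
from cell import state, cams, order, spotter
def ray(cam,px,P=None):
    p=P or cams.camera_params(cam); R=np.array(p["R"]);t=np.array(p["t"])
    d=R.T@np.array([(px[0]-p["cx"])/p["fx"],(px[1]-p["cy"])/p["fy"],1]); return -R.T@t,d/np.linalg.norm(d)
def tri(obs):
    A=np.zeros((3,3));b=np.zeros(3)
    for o,d in obs:
        M=np.eye(3)-np.outer(d,d);A+=M;b+=M@o
    X=np.linalg.solve(A,b); return X,[np.linalg.norm((np.eye(3)-np.outer(d,d))@(X-o)) for o,d in obs]
def proj(cam,X,P=None):
    p=P or cams.camera_params(cam); c=np.array(p["R"])@X+np.array(p["t"]); return [p["fx"]*c[0]/c[2]+p["cx"],p["fy"]*c[1]/c[2]+p["cy"]]
E
python3 - <<'E'
from h import *
print(state())
ims=[]
for c in ["scene","top"]:
    im=cams.camera(c); cv2.imwrite(f"pics/{c}0.png",im[...,::-1]); ims.append(im)
    for t in ["tester","dial","window_top","stand","hook_end","hook_root","tray_edge","caddy"]:
        print(c,t,[(np.round(d["at"]).tolist(),round(d["conf"],2)) for d in spotter.mark_of(c,t)[:4]])
cv2.imwrite("pics/both0.png",cv2.resize(np.hstack(ims)[...,::-1],(800,300)))
E
```

```text
pics
{'time': 0.0, 'joints': array([ 1.17390320e+00,  2.45798953e-01,  1.55900212e+00, -4.48029018e-05,
        1.33863978e+00, -1.74090623e-01]), 'qvel': array([-1.00706985e-04, -1.65831930e-04,  2.71120875e-05,  3.57795049e-04,
       -4.23744619e-04, -1.13689534e-03]), 'effort': array([-1.03062070e-03, -4.15823507e+01, -3.14604807e+01,  6.84029027e-02,
        3.31731734e-02, -1.23448299e-04]), 'position': array([143.39700708, 633.38498202, 204.36139959]), 'ee_rot': array([-3.49184412e-01, -3.12164370e+00,  2.80449474e-03]), 'force': array([0.53769505, 0.0717663 , 1.16389758]), 'ft_torque': array([-0.01951442, -0.05094657, -0.01854479]), 'grip_force': 0.0, 'width': 0.9985950803578219}
scene tester [([308.0, 139.0], 0.76), ([282.0, 235.0], 0.67), ([184.0, 292.0], 0.66)]
scene dial [([300.0, 145.0], 0.79), ([197.0, 296.0], 0.6), ([278.0, 222.0], 0.55)]
scene window_top [([296.0, 154.0], 0.96), ([275.0, 206.0], 0.8), ([219.0, 299.0], 0.69)]
scene stand [([159.0, 354.0], 0.68)]
scene hook_end [([167.0, 331.0], 0.9)]
scene hook_root [([147.0, 327.0], 0.55)]
scene tray_edge [([152.0, 309.0], 0.75), ([245.0, 242.0], 0.39)]
scene caddy [([279.0, 237.0], 0.68)]
top tester [([237.0, 177.0], 0.71), ([139.0, 246.0], 0.57), ([317.0, 183.0], 0.56)]
top dial [([152.0, 241.0], 0.69), ([311.0, 174.0], 0.64), ([232.0, 178.0], 0.49)]
top window_top [([300.0, 164.0], 0.83), ([164.0, 239.0], 0.67), ([233.0, 187.0], 0.59)]
top stand [([355.0, 162.0], 0.84)]
top hook_end [([357.0, 146.0], 0.86)]
top hook_root []
top tray_edge [([367.0, 141.0], 0.72)]
top caddy [([235.0, 183.0], 0.91)]
```

View pics/scene0.png

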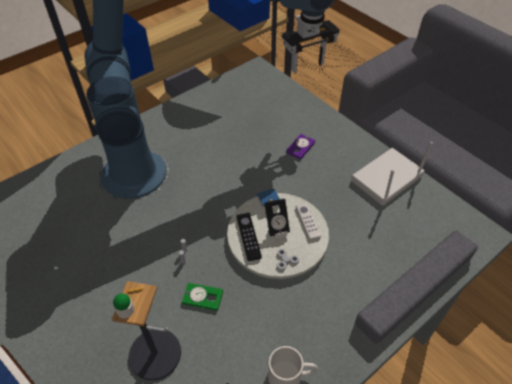

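View pics/top0.png

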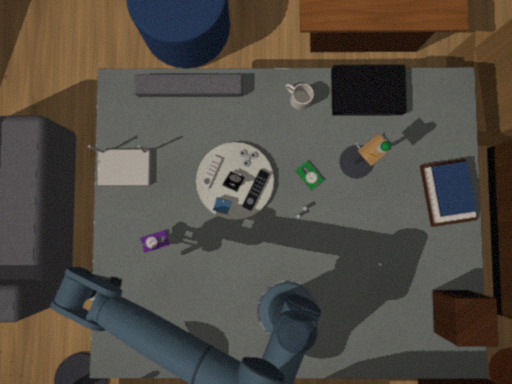

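The scene picture shows three tester-shaped things: black on the caddy (scene 279,218; top 233,180), green on the table (203,297; 310,175) and purple on the table (301,146; 155,240). The black one on the caddy's rest fits the description. The stand is at scene (155,350) and top (355,162). Next I confirm in a crop and triangulate.

```bash
python3 - <<'E'
from h import *
a=cv2.imread("pics/scene0.png")[175:285,215:345]; b=cv2.imread("pics/top0.png")[130:220,190:280]; c=cv2.imread("pics/scene0.png")[270:384,90:230]; d=cv2.imread("pics/top0.png")[120:190,320:410]
g=lambda x:cv2.resize(x,(400,300),interpolation=cv2.INTER_CUBIC)
cv2.imwrite("pics/crop1.png",np.vstack([np.hstack([g(a),g(b)]),np.hstack([g(c),g(d)])]))
for c in ["scene","top"]: cams.camera(c)
def near(c,t,p):
    best=None
    for f in (spotter.mark_of,):
        L=[d["at"] for d in f(c,t) if p is None or np.hypot(*(np.array(d["at"])-p))<30]
        if L: return L[0]
S=np.array
for t,ps,pt in [("tester",(282,230),(237,177)),("dial",(278,222),(232,178)),("window_top",(275,206),(233,187)),("caddy",(279,237),(235,183)),("stand",None,None),("hook_end",None,None),("tray_edge",(152,309),None),("remote_long",None,None),("remote_short",None,None),("spinner",None,None),("trinket_box",None,None)]:
    s,p=near("scene",t,ps and S(ps)),near("top",t,pt and S(pt))
    if s is None or p is None: print(t,s,p); continue
    X,r=tri([ray("scene",s),ray("top",p)]); print(t,np.round(s),np.round(p),np.round(X,1),np.round(r,1))
for c in ["scene","top","wrist"]:
    o,d=ray(c,(256,192)); print(c,np.round(o),np.round(d,2),cams.camera_params(c)["fx"])
E
```

```text
tester [281. 234.] [236. 176.] [511.1 194.   34.6] [2.6 2.6]
dial [279. 222.] [234. 178.] [500.3 201.3  73. ] [0.6 0.6]
window_top [276. 208.] [233. 185.] [472.9 205.8 107.2] [2.4 2.4]
caddy [278. 239.] [232. 182.] [492.9 208.2 -23.9] [3.4 3.4]
stand [156. 355.] [356. 147.] [ 611.3 -268.9   73.6] [12.4 12.4]
hook_end [163. 330.] [357. 147.] [ 601.4 -243.2  156.6] [0.5 0.5]
tray_edge [147. 307.] [367. 141.] [ 598.5 -251.3  274.6] [4.9 4.9]
remote_long [248.5, 240.9] None
remote_short [308. 225.] [209. 174.] [523.  299.   -2.1] [0.6 0.6]
spinner [284. 261.] [248. 158.] [583.1 148.2  21.2] [1.4 1.4]
trinket_box [268. 205.] [222. 204.] [403.7 243.8  26. ] [2.9 2.9]
scene [1092. -368. 1188.] [-0.5   0.41 -0.77] 481.2424624392497
top [ 329.  144. 1770.] [ 0.07 -0.02 -1.  ] 455.62582241668275
wrist [ 79. 648. 385.] [ 0.23 -0.06 -0.97] 298.11079688503077
```

View pics/crop1.png

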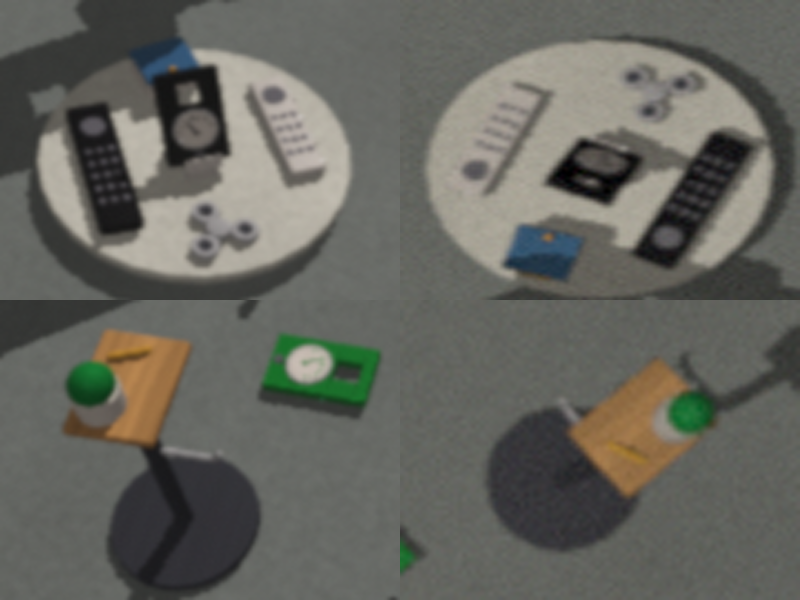

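The crop confirms it: the black tester with dial and window sits on the caddy rest, with the box behind it and the spinner in front of it. The green and purple ones lie on the table. I'll grasp with the tool turned half round, so the wrist camera is on the dial side and stays clear of the tray later.

```bash
python3 -m crank '1.2 -1.45 0.2 -6.4 0.2;1.2 -1.45 0.2 -6.4 0.2;1.2 -1.45 0.2 -6.4 0.2;1.2 -1.45 0.2 -6.4 0.2;1.2 -1.45 0.2 -6.4 0.2;1.2 -1.45 0.2 -6.4 0.2;1.2 -1.45 0.2 -6.4 0.2;1.2 -1.45 0.2 -6.4 0.2;1.2 -1.45 0.2 -6.4 0.2;1.2 -1.45 0.2 -6.4 0.2'
python3 -m crank '1.2 -1.45 0 -6.4 0.2;1.2 -1.45 0 -6.4 0.2;1.2 -1.45 0 -6.4 0.2;1.2 -1.45 0 -6.4 0.2;1.2 -1.45 0 -6.4 0.2;1.2 -1.45 0 -6.4 0.2;1.2 -1.45 0 -6.4 0.2;1.2 -1.45 0 -6.4 0.2;1.2 -1.45 0 -6.4 0.2;1.2 -1.45 0 -6.4 0.2'
python3 -m crank '1.2 -1.45 0 -6.4 0.2;1.2 -1.45 0 -6.4 0.2;1.2 -1.45 0 -6.4 0.2;1.2 -1.45 0 -6.4 0.2;1.2 -1.45 0 -6.4 0.2;1.2 -1.45 0 -6.4 0.2;1.2 -1.45 0 -6.4 0.2;1.2 -1.45 0 -6.4 0.2;1.2 -1.45 0 -6.4 0.2;0 0 0 0 0.2'
python3 - <<'E'
from h import *
s=state();print(s["joints"],s["position"],s["ee_rot"],s["time"],s["width"])
P=cams.camera_params("wrist");im=cams.camera("wrist");cv2.imwrite("pics/w1.png",im[...,::-1])
for t in ["tester","dial","window_top"]:print(t,[(np.round(d["at"]).tolist(),round(d["conf"],2)) for d in spotter.mark_of("wrist",t)[:3]])
print(ray("wrist",(256,192),P))
E
```

```text
time: 2.93
position: [264.1, 488.2, 225.6]
ee_rot: [1.957, 2.457, 0.0]
force: [0.1, -0.6, -0.4]
width: 0.8
grip_force: 0.0
time: 3.77
position: [384.1, 343.2, 225.6]
ee_rot: [-2.962, -1.047, -0.001]
force: [0.3, -0.8, 0.4]
width: 0.797
grip_force: 0.0
time: 4.6
position: [493.2, 211.4, 225.6]
ee_rot: [3.099, -0.51, 0.001]
force: [-0.4, -0.3, -0.6]
width: 0.801
grip_force: 0.0
[ 1.94015054e-01 -3.95343847e-02  1.82776590e+00 -7.69746059e-04
  1.35271514e+00  2.09108227e+00] [493.20126878 211.44597451 225.59096314] [ 3.09945158e+00 -5.09899467e-01  1.36323494e-03] 4.6 0.8008101440930466
tester [([266.0, 152.0], 0.84), ([511.0, 98.0], 0.79)]
dial [([266.0, 173.0], 0.69), ([491.0, 81.0], 0.65)]
window_top [([265.0, 209.0], 0.95), ([451.0, 57.0], 0.72), ([145.0, 348.0], 0.55)]
(array([555.93802642, 189.78754765, 405.09214248]), array([-0.22617382,  0.08211231, -0.97061989]))
```

View pics/w1.png

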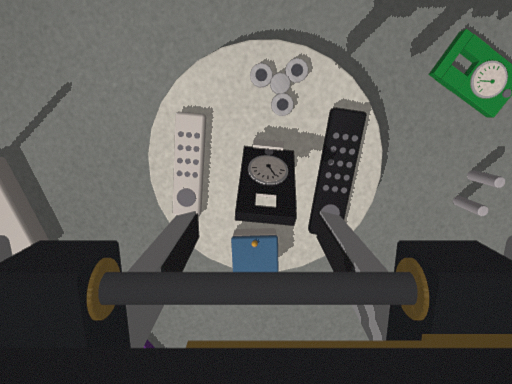

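The wrist picture shows the black tester at columns 236–296, rows 147–224, with the dial at (268,169) and the window at (265,200). The white remote's edge is at about column 208, the black remote's at about column 318, and the box is below at (255,253). Next I fit the pose.

```bash
cat > fit.py <<'E'
from h import *
from scipy.optimize import least_squares
from scipy.spatial.transform import Rotation as Ro
PTS={"dial":(-9,0,38),"wt":(0,0,88),"f1":(-7,-30,0),"f2":(-7,30,0),"t1":(7,-30,100),"t2":(7,30,100),"tester":(0,0,0)}
def Rm(yaw,tilt): return Ro.from_euler("ZY",[yaw,tilt]).as_matrix()  # tilt: top leans to +x
E
python3 - <<'E'
from fit import *
im=cv2.imread("pics/w1.png"); m=(im.max(2)<60).astype(np.uint8); m[:,:225]=0;m[:,308:]=0;m[:140]=0;m[230:]=0
n,l,st,_=cv2.connectedComponentsWithStats(m); k=1+np.argmax(st[1:,4]); c=max(cv2.findContours((l==k).astype(np.uint8),0,1)[0],key=cv2.contourArea)
q=cv2.approxPolyDP(cv2.convexHull(c),5,True)[:,0]; print(q.tolist())
P=cams.camera_params("wrist")
cor=[min(q,key=lambda a:np.hypot(*(a-np.array(g)))).astype(float) for g in [(244,147),(296,150),(236,220),(295,224)]]
obs=[("f1",cor[0]),("f2",cor[1]),("t1",cor[2]),("t2",cor[3]),("dial",(268,170)),("wt",(265,208.5))]
def pose(v): return np.array([v[0],v[1],v[2]]),Rm(v[3],np.radians(35))
def f(v):
    p,R=pose(v); return np.concatenate([np.array(proj("w",p+R@np.array(PTS[n]),P))-o for n,o in obs]+[[(v[2]-46)*.5]])
r=least_squares(f,[505,195,46,np.radians(155)]);print(r.x,np.degrees(r.x[3]),np.round(r.fun,1))
p,R=pose(r.x)
for z in (25,28,32): print(z,p+R@np.array([0,0,z]))
s=state();print(s["position"],np.degrees(np.arctan2(*Ro.from_rotvec(s["ee_rot"]).as_matrix()[[1,0],1])))
np.save("t0.npy",r.x)
E
```

```text
[[244, 147], [293, 151], [292, 225], [235, 219]]
[511.74899862 193.46105217  42.19157241   2.71903051] 155.78897251417683 [-0.3 -1.8  0.5 -0.6 -1.   1.2  1.1  1.  -0.3 -1.1 -0.1  1.  -1.9]
25 [498.67086505 199.34162419  62.67037351]
28 [497.10148902 200.04729284  65.12782965]
32 [495.00898764 200.98818436  68.40443782]
[491.11549726 214.00947652 225.41988638] -108.24360201516089
```

```bash
python3 -m crank '0.12 -0.28 -2 -1.2 0.2;0.12 -0.28 -2 -1.2 0.2;0.12 -0.28 -2 -1.2 0.2;0.12 -0.28 -2 -1.2 0.2;0.12 -0.28 -2 -1.2 0.2;0 0 -2 0 0.2;0 0 -2 0 0.2;0 0 -2 0 0.2;0 0 -1.3 0 0.2;0 0 -0.5 0 0.2' 60
python3 -m crank '0 0 0 0 0.2;0 0 0 0 0.2;0 0 0 0 1;0 0 0 0 1;0 0 0 0 1;0 0 0 0 1;0 0 0 0 1;0 0 0 0 1;0 0 0 0 1;0 0 0 0 1' 60
python3 - <<'E'
from h import *
im=cams.camera("wrist");cv2.imwrite("pics/w2.png",im[...,::-1])
E
```

```text
time: 5.63
position: [495.3, 200.0, 45.2]
ee_rot: [3.07, -0.659, -0.006]
force: [-0.1, 0.1, 0.3]
width: 0.8
grip_force: 0.0
time: 6.47
position: [498.3, 199.6, 48.5]
ee_rot: [-3.07, 0.663, -0.002]
force: [-1.7, -0.4, 5.8]
width: 0.634
grip_force: 60.0
```

View pics/w2.png

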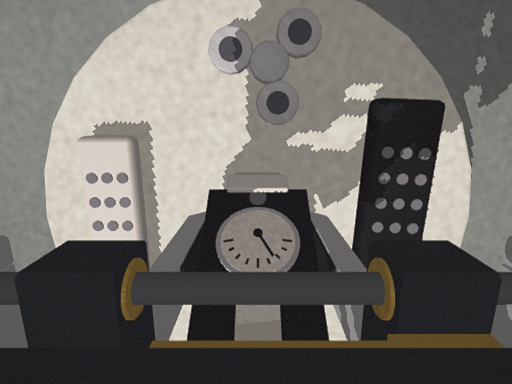

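The grip shows the tester centred between the pads, with the dial at (258,240) and the remotes clear. I lift, then travel to a viewing station outward of the hook.

```bash
python3 -m crank '0 0 0.5 0 1;0 0 1 0 1;0 0 1.5 0 1;0 0 2 0 1;0 0 2 0 1;0 0 2 0 1;0 0 2 0 1;0 0 2 0 1;0 0 2 0 1;0 0 1 0 1'
python3 -m crank '1 -1.7 0 3 1;1 -1.7 0 3 1;1 -1.7 0 3 1;1 -1.7 0 3 1;1 -1.7 0 3 1;1 -1.7 0 3 1;1 -1.7 0 3 1;1 -1.7 0 3 1;1 -1.7 0 3 1;1 -1.7 0 3 1'
python3 -m crank '1 -1.7 0 3 1;1 -1.7 0 3 1;1 -1.7 0 3 1;1 -1.7 0 3 1;1 -1.7 0 3 1;1 -1.7 0 3 1;1 -1.7 0 3 1;1 -1.7 0 3 1;1 -1.7 0 3 1;1 -1.7 0 3 1'
python3 - <<'E'
from h import *
for c in ["wrist","scene","top"]:
    im=cams.camera(c);cv2.imwrite(f"pics/{c[0]}3.png",im[...,::-1])
    for t in ["tester","dial","window_top","stand","hook_end","hook_root","tray_edge"]:
        print(c,t,[(np.round(d["at"]).tolist(),round(d["conf"],2)) for d in spotter.mark_of(c,t)[:3]])
s=state();print(s["joints"],s["position"],s["time"])
g=lambda x:cv2.resize(x,(400,300),interpolation=cv2.INTER_CUBIC)
a=cv2.imread("pics/s3.png")[240:384,60:252];b=cv2.imread("pics/t3.png")[90:210,280:440]
cv2.imwrite("pics/c3.png",np.vstack([np.hstack([g(a),g(b)]),np.hstack([g(cv2.imread("pics/w3.png")),g(cv2.imread("pics/s3.png"))])]))
E
```

```text
time: 7.35
position: [498.7, 199.7, 210.7]
ee_rot: [-3.069, 0.663, -0.006]
force: [0.5, 0.2, -0.5]
width: 0.633
grip_force: 60.0
time: 8.18
position: [597.7, 28.6, 207.1]
ee_rot: [-3.137, -0.158, 0.001]
force: [0.2, 0.3, -0.9]
width: 0.634
grip_force: 60.0
time: 9.02
position: [697.7, -141.3, 206.8]
ee_rot: [-2.989, -0.965, 0.001]
force: [-1.1, 0.0, -0.4]
width: 0.633
grip_force: 60.0
wrist tester [([255.0, 194.0], 0.84)]
wrist dial [([150.0, 265.0], 0.68), ([255.0, 242.0], 0.63)]
wrist window_top [([142.0, 223.0], 0.77)]
wrist stand [([276.0, 290.0], 0.59)]
wrist hook_end [([288.0, 346.0], 0.84)]
wrist hook_root [([256.0, 195.0], 0.17)]
wrist tray_edge []
scene tester [([188.0, 293.0], 0.89), ([304.0, 137.0], 0.75), ([233.0, 326.0], 0.56)]
scene dial [([304.0, 140.0], 0.89), ([198.0, 296.0], 0.87), ([225.0, 316.0], 0.48)]
scene window_top [([216.0, 298.0], 0.75), ([246.0, 242.0], 0.64), ([295.0, 154.0], 0.63)]
scene stand [([158.0, 354.0], 0.75)]
scene hook_end [([161.0, 331.0], 0.83)]
scene hook_root [([146.0, 325.0], 0.82), ([157.0, 354.0], 0.32)]
scene tray_edge [([147.0, 306.0], 0.88)]
top tester [([142.0, 246.0], 0.85)]
top dial [([150.0, 243.0], 0.84), ([310.0, 177.0], 0.64)]
top window_top [([166.0, 239.0], 0.74), ([302.0, 168.0], 0.56)]
top stand [([355.0, 161.0], 0.67)]
top hook_end [([357.0, 146.0], 0.64)]
top hook_root [([365.0, 154.0], 0.74)]
top tray_edge [([367.0, 139.0], 0.86)]
[-3.57795834e-01  3.84601856e-01  1.38122180e+00 -4.14329286e-05
  1.37583345e+00  5.91145194e-01] [ 697.60459719 -140.62551276  207.42306523] 10.2167
```

View pics/c3.png

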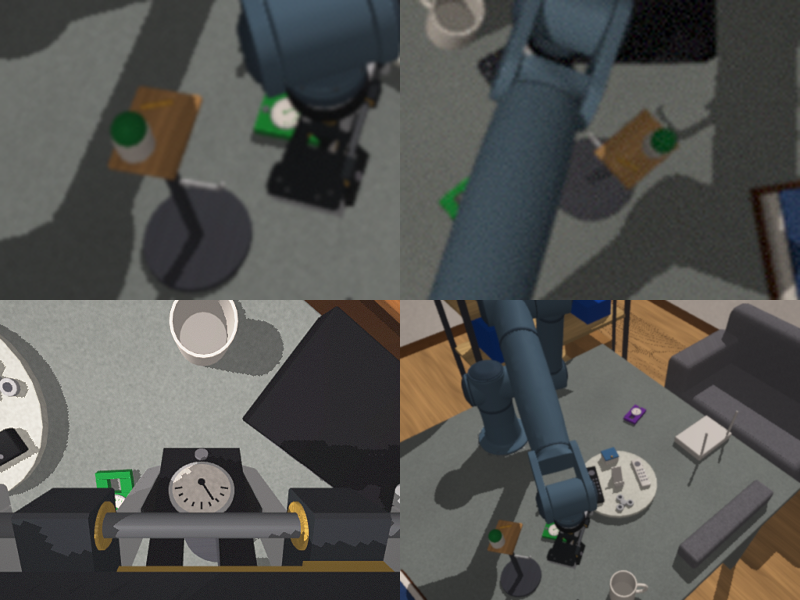

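The hook points outward to the upper left in the top crop. Its tip is at scene (165,330) and top (356,144), and the forearm is well above the tray. I'll fit the stand pose (x, y, yaw) from the hook, tray corners and foot in both views, and the held tester from the wrist view.

```bash
cat > stand.py <<'E'
from fit import *
W=[(0.4,s) for s in (1,)]
o=[("scene",(-53,0,175),(166,329.3)),("scene",(-50,0,165),(163,330.5)),("scene",(-8,0,165),(147,326)),("scene",(0,0,12),(156,354)),("scene",(-38,0,275),(149.5,307)),
("scene",(30,-45,285),(126.8,281.8)),("scene",(-38,-45,285),(156.5,286.3)),("scene",(-38,45,275),(145.3,325)),("scene",(30,45,275),(112.8,319.4)),
("top",(-38,45,285),(378.3,133.5)),("top",(-38,-45,285),(357.6,151)),("top",(30,-45,285),(371.3,166)),("top",(30,45,285),(390.2,149.2)),("top",(-55,0,175),(356,143.6)),("top",(-50,0,165),(357,146)),("top",(0,0,12),(356,161.5)),("top",(-38,0,275),(367,140.5)) ]
Q={c:cams.camera_params(c) for c in("scene","top")}
def g(v):
    c,s=np.cos(v[2]),np.sin(v[2]);R=np.array([[c,-s,0],[s,c,0],[0,0,1]])
    return np.concatenate([np.array(proj(c_,R@np.array(p)+[v[0],v[1],0],Q[c_]))-px for c_,p,px in o])
r=least_squares(g,[560,-273,np.radians(215)],loss="soft_l1")
E
python3 - <<'E'
from stand import *
v=r.x;print(v[:2],np.degrees(v[2])-180);print(np.round(r.fun.reshape(-1,2) if r.fun.size==2*len(o) else r.fun,1).tolist())
u=-np.array([np.cos(v[2]),np.sin(v[2])]);print("u",u,"hook_end",v[:2]+50*u)
np.save("stand.npy",v)
# held tester tilt: dial image + foot corners, wrist
s=state();P=cams.camera_params("wrist");T=Ro.from_rotvec(s["ee_rot"]).as_matrix();yaw=np.arctan2(T[1,1],T[0,1])-np.pi/2;print("dial dir",np.degrees(yaw)+180, s["position"])
im=cv2.imread("pics/w3.png")
gp=s["position"]+np.array([0,0,19])
for tilt in (25,30,35,40,45):
  for h in (24,28,32):
    R=Rm(yaw,np.radians(tilt));p=gp-R@np.array([0,0,h]);print(tilt,h,[np.round(proj("w",p+R@np.array(q),P)).tolist() for q in [(-9,0,38),(-7,-30,0),(-7,30,0)]])
E
python3 - <<'E'
import cv2
im=cv2.imread("pics/w3.png")[180:270,180:330];cv2.imwrite("pics/c4.png",cv2.resize(im,None,fx=4,fy=4))
E
```

```text
[ 570.32490707 -272.20721747] 39.704456246735845
[[-0.6, -1.3], [1.8, -0.8], [-0.1, 0.4], [-1.2, -2.1], [1.7, -0.7], [-0.1, -2.2], [0.8, -1.5], [-1.3, 1.5], [-0.8, 1.2], [-0.0, -1.0], [-0.0, -1.2], [-0.1, -0.4], [1.7, -1.0], [0.7, -0.5], [-0.0, -1.3], [0.1, -0.2], [0.2, 1.2]]
u [0.76934987 0.63882766] hook_end [ 608.79240066 -240.26583464]
dial dir 35.63014404025884 [ 697.60459719 -140.62551276  207.42306523]
25 24 [[257.0, 245.0], [209.0, 200.0], [305.0, 200.0]]
25 28 [[257.0, 239.0], [210.0, 196.0], [304.0, 196.0]]
25 32 [[257.0, 233.0], [210.0, 192.0], [303.0, 192.0]]
30 24 [[257.0, 247.0], [208.0, 198.0], [306.0, 198.0]]
30 28 [[257.0, 241.0], [209.0, 194.0], [305.0, 194.0]]
30 32 [[257.0, 235.0], [210.0, 189.0], [304.0, 189.0]]
35 24 [[257.0, 250.0], [208.0, 197.0], [306.0, 197.0]]
35 28 [[257.0, 243.0], [208.0, 192.0], [305.0, 192.0]]
35 32 [[257.0, 237.0], [209.0, 187.0], [305.0, 187.0]]
40 24 [[257.0, 252.0], [207.0, 195.0], [307.0, 195.0]]
40 28 [[257.0, 245.0], [208.0, 190.0], [306.0, 190.0]]
40 32 [[257.0, 238.0], [209.0, 185.0], [305.0, 185.0]]
45 24 [[257.0, 255.0], [207.0, 194.0], [307.0, 194.0]]
45 28 [[257.0, 247.0], [207.0, 189.0], [307.0, 189.0]]
45 32 [[257.0, 240.0], [208.0, 183.0], [306.0, 183.0]]
```

View pics/c4.png

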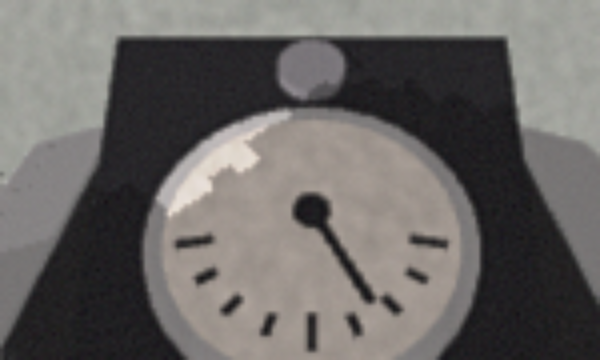

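The held tester is tilted about 36°, gripped about 29 mm up from its foot. The stand's outward direction is about 39.7°, so I move to a pre-insert pose 130 mm out.

```bash
python3 -m crank '-0.3 -0.54 -0.9 0.5 1;-0.3 -0.54 -0.9 0.5 1;-0.3 -0.54 -0.9 0.5 1;-0.3 -0.54 -0.9 0.5 1;-0.3 -0.54 -0.9 0.5 1;-0.3 -0.54 -0.9 0.5 1;-0.3 -0.54 -0.9 0.5 1;-0.3 -0.54 -0.9 0.5 1;-0.3 -0.54 -0.9 0.1 1;0 0 0 0 1'
cat > rep.py <<'E'
from stand import *
v=np.load("stand.npy");u=-np.array([np.cos(v[2]),np.sin(v[2])]);l=np.array([-u[1],u[0]])
def where():
    s=state();d=s["position"][:2]-v[:2];T=Ro.from_rotvec(s["ee_rot"]).as_matrix()
    print("a %.1f lat %.1f Gz %.1f yawerr %.1f F"%(d@u,d@l,s["position"][2]+19,np.degrees(np.arctan2(T[1,1],T[0,1])+np.pi/2-np.arctan2(u[1],u[0]))),np.round(s["force"],1),"grip",s["grip_force"],"t",s["time"],"tool z",np.round(T[:,2],3))
    return s
E
python3 - <<'E'
from rep import *
where()
for k in range(2):
  for c in ["scene","top"]:
    im=cams.camera(c);cv2.imwrite(f"pics/{c[0]}5.png",im[...,::-1])
    for t in ["hook_end","hook_root","stand","tray_edge"]: print(c,t,[np.round(d["at"],1).tolist() for d in spotter.mark_of(c,t)[:1]])
g=lambda x,s:cv2.resize(x,s,interpolation=cv2.INTER_CUBIC)
a=cv2.imread("pics/s5.png")[265:385,110:230];b=cv2.imread("pics/t5.png")[110:190,330:410]
cv2.imwrite("pics/c5.png",np.hstack([g(a,(400,400)),g(b,(400,400))]))
E
```

```text
time: 11.05
position: [668.8, -189.8, 123.6]
ee_rot: [-2.953, -1.065, 0.005]
force: [-0.2, 0.1, -0.8]
width: 0.634
grip_force: 60.0
a 128.4 lat 0.5 Gz 142.6 yawerr -0.0 F [-0.2  0.1 -0.8] grip 59.999141693115234 t 11.05 tool z [-0.004  0.001 -1.   ]
scene hook_end [[164.4, 334.1]]
scene hook_root [[148.1, 328.6]]
scene stand [[155.0, 354.6]]
scene tray_edge [[150.3, 305.9]]
top hook_end [[356.9, 147.7]]
top hook_root [[363.5, 154.9]]
top stand [[355.2, 160.8]]
top tray_edge [[367.1, 145.2]]
scene hook_end [[164.6, 333.4]]
scene hook_root [[142.5, 326.3]]
scene stand [[156.7, 354.8]]
scene tray_edge [[149.7, 309.1]]
top hook_end [[358.9, 144.7]]
top hook_root [[363.9, 155.5]]
top stand [[354.9, 158.6]]
top tray_edge [[367.6, 142.2]]
```

View pics/c5.png

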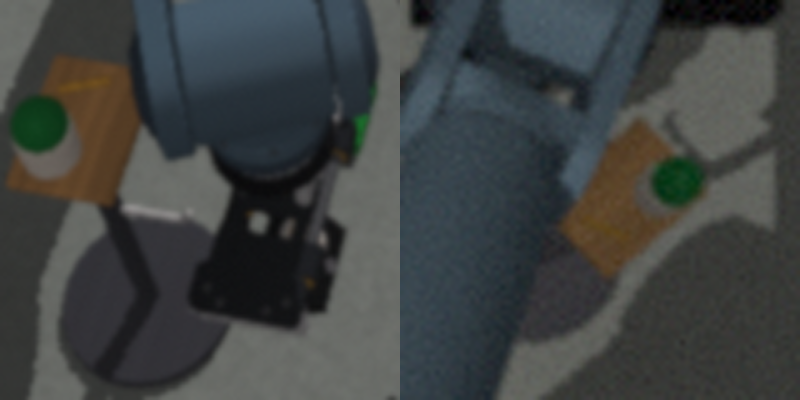

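The scene crop shows the hook rod free at about (150,328)–(166,330) and the wrist yoke close to the tray in projection. I'll work out the wrist's height before going in.

```bash
python3 - <<'E'
from rep import *
s=where();print(s["joints"])
for z in range(250,520,30): print(z,np.round(proj("scene",np.array([668.8,-189.8,z])),1), "r80px %.0f"%(481*80/np.linalg.norm(np.array([1092,-368,1188])-[669,-190,z])))
# kinematics fit
J=np.array([[.2458,1.5590],[-.0395,1.8278],[.3846,1.3812],s["joints"][1:3]]);Pp=np.array([[143.4,633.4,204.4],[491.1,214,225.4],[697.6,-140.6,207.4],s["position"]])
r_=np.hypot(Pp[:,0],Pp[:,1])
A=[];b=[]
for (a,c),r1,z in zip(J,r_,Pp[:,2]): A+= [[np.sin(a),np.sin(a+c),np.cos(a+c),0],[np.cos(a),np.cos(a+c),-np.sin(a+c),1]];b+=[r1,z]
print(np.linalg.lstsq(np.array(A),np.array(b),rcond=None))
# hook_end by triangulation of averaged detections
for n,a,t in [("he",(164.2,332),(357.4,146.2)),("tray",(149.5,307.2),(367.2,141.6)),("root",(146,326.7),(364.1,154.8))]:
    X,e=tri([ray("scene",a),ray("top",t)]);d=X[:2]-v[:2];print(n,np.round(X,1),np.round(e,1),"a %.1f lat %.1f"%(d@u,d@l))
E
```

```text
a 130.2 lat -0.2 Gz 145.4 yawerr 0.0 F [ 0.6 -0.5 -0.4] grip 59.99926686286926 t 12.05 tool z [-0.  0. -1.]
[-4.37253156e-01  4.23105189e-01  1.48329339e+00 -8.45578841e-06
  1.23527281e+00  4.40086413e-01]
250 [194.8 318.9] r80px 37
280 [193.3 312.5] r80px 38
310 [191.7 305.7] r80px 39
340 [190.1 298.6] r80px 40
370 [188.3 291.1] r80px 41
400 [186.5 283.3] r80px 42
430 [184.6 275. ] r80px 43
460 [182.5 266.3] r80px 45
490 [180.4 257.1] r80px 46
(array([414.62413499, 578.6158452 ,  60.49096481,  -4.79325283]), array([1.29929237]), np.int32(4), array([3.43358127, 2.03185552, 0.27721921, 0.07233508]))
he [ 606.1 -243.7  152.4] [1.2 1.2] a 45.7 lat -0.9
tray [ 599.3 -250.1  273.6] [1.8 1.8] a 36.5 lat -1.5
root [ 573.  -267.5  158.3] [1.1 1.1] a 5.1 lat 1.9
```

```bash
python3 -m crank '-0.4 -0.33 0 0 1;-0.4 -0.33 0 0 1;-0.4 -0.33 0 0 1;-0.4 -0.33 0 0 1;-0.4 -0.33 0 0 1;-0.4 -0.33 0 0 1;-0.4 -0.33 0 0 1;-0.4 -0.33 0 0 1;-0.4 -0.33 0 0 1;0 0 0 0 1'
python3 - <<'E'
from rep import *
s=where()
for c in ["scene","top"]:
    im=cams.camera(c);cv2.imwrite(f"pics/{c[0]}6.png",im[...,::-1])
where()
g=lambda x,s:cv2.resize(x,s,interpolation=cv2.INTER_CUBIC)
a=cv2.imread("pics/s6.png")[285:365,110:210];b=cv2.imread("pics/t6.png")[120:180,330:405]
cv2.imwrite("pics/c6.png",np.hstack([g(a,(500,400)),g(b,(300,240))]) if 0 else g(a,(750,600)))
E
```

```text
time: 12.88
position: [633.9, -219.5, 126.4]
ee_rot: [-2.955, -1.066, 0.001]
force: [0.4, -0.3, -0.9]
width: 0.636
grip_force: 60.0
a 82.6 lat -0.1 Gz 145.4 yawerr -0.0 F [ 0.4 -0.3 -0.9] grip 59.99930799007416 t 12.8833 tool z [-0. -0. -1.]
a 83.4 lat -0.1 Gz 145.5 yawerr 0.0 F [ 0.4 -0.6 -0.9] grip 59.999399185180664 t 12.9833 tool z [ 0.  0. -1.]
```

View pics/c6.png

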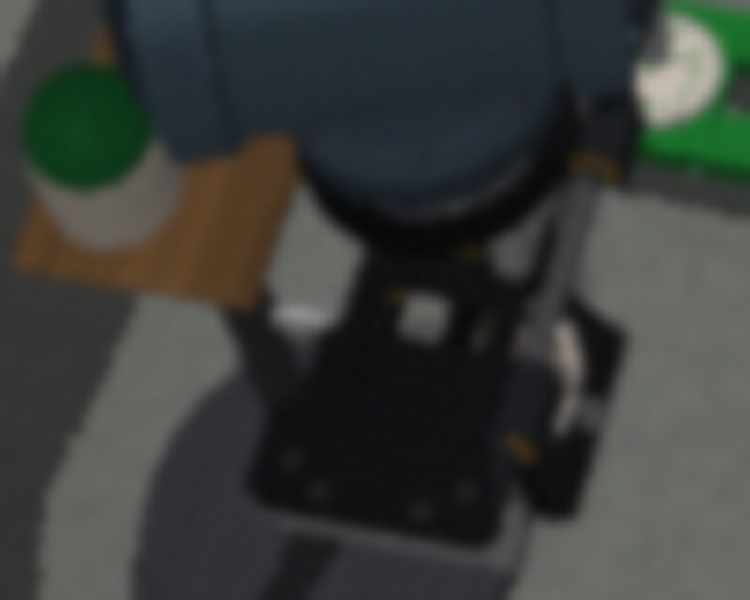

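There is no contact and the hook's outer part is hidden behind the gripper. I go a little further in, then lower and watch the force.

```bash
python3 -m crank '-0.15 -0.13 0 0 1;0 0 -0.2 0 1;0 0 -0.2 0 1;0 0 -0.2 0 1;0 0 -0.2 0 1;0 0 -0.2 0 1;0 0 -0.2 0 1;0 0 -0.2 0 1;0 0 -0.2 0 1;0 0 0 0 1'
python3 - <<'E'
from rep import *
s=where()
P=cams.camera_params("wrist");im=cams.camera("wrist");cv2.imwrite("pics/w7.png",im[...,::-1]);where()
E
```

```text
time: 13.82
position: [632.8, -220.0, 109.8]
ee_rot: [-2.954, -1.067, 0.001]
force: [-0.1, -0.3, -0.4]
width: 0.635
grip_force: 60.0
a 81.4 lat 0.2 Gz 128.8 yawerr 0.0 F [-0.1 -0.3 -0.4] grip 59.999300837516785 t 13.8167 tool z [-0.001  0.    -1.   ]
a 81.5 lat 0.1 Gz 129.1 yawerr 0.0 F [ 1.  -0.5 -1.1] grip 59.99933123588562 t 13.8667 tool z [-0.001  0.    -1.   ]
```

```bash
python3 -m crank '0 0 -0.1 0 1;0 0 -0.1 0 1;0 0 -0.1 0 1;0 0 -0.1 0 1;0 0 -0.1 0 1;0 0 0 0 1;0 0 0 0 1;0 0 0 0 1;0 0 0 0 1;0 0 0 0 1'
python3 -c "
from rep import *
where()"
```

```text
time: 14.7
position: [633.2, -220.2, 105.5]
ee_rot: [2.955, 1.068, 0.0]
force: [-0.2, 0.7, -0.3]
width: 0.631
grip_force: 60.0
a 81.6 lat -0.1 Gz 124.5 yawerr 0.0 F [-0.2  0.7 -0.3] grip 59.999361634254456 t 14.7 tool z [ 0. -0. -1.]
```

```bash
python3 -m crank '0 0 -0.1 0 1;0 0 0 0 1;0 0 -0.1 0 1;0 0 0 0 1;0 0 -0.1 0 1;0 0 0 0 1;0 0 -0.1 0 1;0 0 0 0 1;0 0 0 0 1;0 0 0 0 1'
python3 - <<'E'
from rep import *
where()
for c in ("scene","wrist"):
    im=cams.camera(c);cv2.imwrite(f"pics/{c[0]}8.png",im[...,::-1])
    for t in ("hook_end","hook_root","window_top","dial"):print(c,t,[(np.round(d["at"]).tolist(),round(d["conf"],2)) for d in spotter.mark_of(c,t)[:3]])
g=lambda x,s:cv2.resize(x,s,interpolation=cv2.INTER_CUBIC)
a=cv2.imread("pics/s8.png")[295:365,130:200];b=cv2.imread("pics/w8.png")[170:290,160:360]
cv2.imwrite("pics/c8.png",np.hstack([g(a,(400,400)),g(b,(400,400))]))
E
```

```text
time: 15.53
position: [633.4, -220.7, 102.8]
ee_rot: [2.953, 1.067, 0.0]
force: [-2.9, -0.6, 5.7]
width: 0.635
grip_force: 60.0
a 81.4 lat -0.7 Gz 121.8 yawerr 0.0 F [-2.9 -0.6  5.7] grip 60.00045955181122 t 15.5333 tool z [ 0.001 -0.001 -1.   ]
scene hook_end [([162.0, 333.0], 0.63)]
scene hook_root [([147.0, 326.0], 0.91)]
scene window_top [([297.0, 151.0], 0.92), ([162.0, 329.0], 0.74), ([284.0, 262.0], 0.66)]
scene dial [([303.0, 142.0], 0.95), ([198.0, 297.0], 0.81), ([180.0, 339.0], 0.51)]
wrist hook_end [([252.0, 336.0], 0.78)]
wrist hook_root []
wrist window_top [([66.0, 153.0], 0.66)]
wrist dial [([69.0, 214.0], 0.68), ([254.0, 244.0], 0.67)]
```

View pics/c8.png

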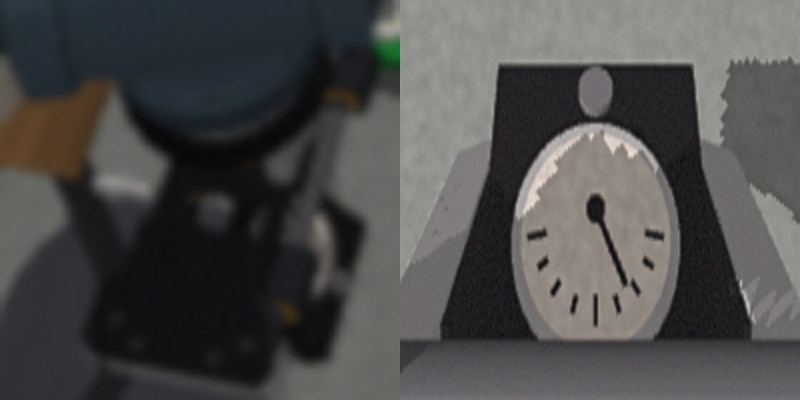

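A 5.7 N upward force came at the height where the bar should meet the rod. I probe outward to check that the upturned tip is inside the window.

```bash
python3 -m crank '0 0 0.1 0 1;0 0 0.1 0 1;0.08 0.07 0 0 1;0.08 0.07 0 0 1;0.08 0.07 0 0 1;0.08 0.07 0 0 1;0.08 0.07 0 0 1;0 0 0 0 1;0 0 0 0 1;0 0 0 0 1'
python3 -c "
from rep import *
where()"
```

```text
time: 16.87
position: [634.9, -219.3, 104.3]
ee_rot: [2.953, 1.066, -0.01]
force: [-13.2, -7.5, 8.6]
width: 0.633
grip_force: 60.0
a 83.5 lat -0.6 Gz 123.3 yawerr 0.0 F [-13.2  -7.5   8.6] grip 59.99502718448639 t 16.8667 tool z [-0.005 -0.004 -1.   ]
```

The tip blocks outward motion with about 15 N, so the window is on the hook. I back inward, ease the load and soften the grip.

```bash
python3 -m crank '-0.1 -0.08 0 0 1;-0.1 -0.08 0 0 1;-0.1 -0.08 0 0 1;-0.1 -0.08 0 0 1;-0.1 -0.08 0 0 1;-0.1 -0.08 0 0 1;-0.1 -0.08 0 0 1;-0.1 -0.08 0 0 1;0 0 0 0 1;0 0 0 0 1'
python3 -c "
from rep import *
where()"
```

```text
time: 17.7
position: [628.9, -222.9, 103.1]
ee_rot: [-2.954, -1.067, 0.0]
force: [0.2, 0.7, -1.2]
width: 0.639
grip_force: 60.0
a 76.6 lat 0.5 Gz 122.1 yawerr 0.0 F [ 0.2  0.7 -1.2] grip 59.99927580356598 t 17.7 tool z [-0.  0. -1.]
```

```bash
python3 -m crank '0 0 0 0 1;0 0 0 0 1;0 0 0 0 1;0 0 0 0 1;0 0 0 0 1;0 0 0 0 1;0 0 0 0 1;0 0 0 0 1;0 0 0 0 1;0 0 0 0 1' 3
python3 - <<'E'
from rep import *
where();im=cams.camera("wrist");cv2.imwrite("pics/w9.png",im[...,::-1])
print([(np.round(d["at"]).tolist(),round(d["conf"],2)) for t in ("tester","dial") for d in spotter.mark_of("wrist",t)[:3]])
E
```

```text
time: 18.53
position: [629.1, -223.0, 103.5]
ee_rot: [-2.955, -1.068, -0.0]
force: [0.2, -0.2, -0.4]
width: 0.638
grip_force: 3.0
a 76.7 lat 0.3 Gz 122.5 yawerr 0.0 F [ 0.2 -0.2 -0.4] grip 2.999916784465313 t 18.5333 tool z [-0.  0. -1.]
[([82.0, 240.0], 0.85), ([256.0, 196.0], 0.71), ([72.0, 205.0], 0.94), ([256.0, 241.0], 0.93)]
```

```bash
python3 -m crank '0 0 -0.1 0 1;0 0 -0.1 0 1;0 0 -0.1 0 1;0 0 0 0 1;0 0 0 0 0.3;0 0 0 0 0.3;0 0 0 0 0.2;0 0 0 0 0.1;0 0 0 0 0.1;0 0 0 0 0.1'
python3 - <<'E'
from rep import *
where();im=cams.camera("wrist");cv2.imwrite("pics/w10.png",im[...,::-1])
print([(t,np.round(d["at"]).tolist(),round(d["conf"],2)) for t in ("tester","dial","window_top") for d in spotter.mark_of("wrist",t)[:3]])
im=cams.camera("scene");cv2.imwrite("pics/s10.png",im[...,::-1])
E
python3 -c "
import cv2,numpy as np
g=lambda x,s:cv2.resize(x,s,interpolation=cv2.INTER_CUBIC)
a=cv2.imread('pics/s10.png')[295:365,130:200];b=cv2.imread('pics/w10.png')[140:300,160:360]
cv2.imwrite('pics/c10.png',np.hstack([g(a,(400,400)),g(b,(400,400))]))"
```

```text
time: 19.52
position: [629.1, -223.0, 100.4]
ee_rot: [-2.955, -1.068, -0.0]
force: [0.6, -0.8, -0.8]
width: 0.891
grip_force: 0.0
a 76.7 lat 0.3 Gz 119.4 yawerr 0.0 F [ 0.6 -0.8 -0.8] grip 0.0 t 19.5167 tool z [-0.  0. -1.]
[('tester', [83.0, 240.0], 0.74), ('tester', [256.0, 270.0], 0.68), ('dial', [69.0, 208.0], 0.91), ('dial', [254.0, 262.0], 0.23), ('window_top', [63.0, 148.0], 0.82)]
```

View pics/c10.png

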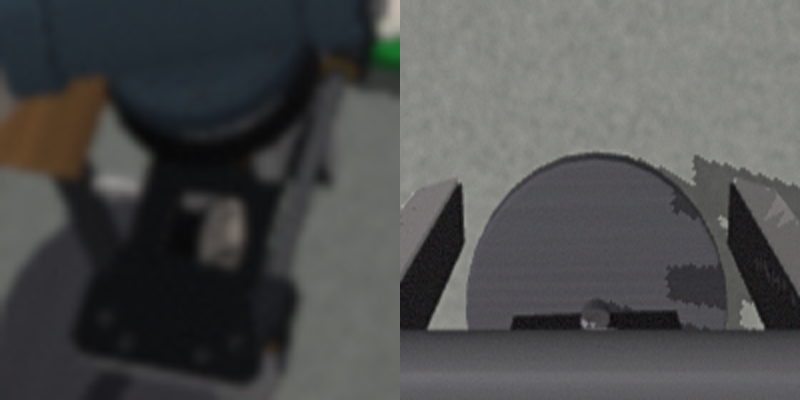

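The wrist view shows the tester released and hanging: its foot is at about (256,268) between the open fingers. I withdraw straight outward.

```bash
python3 -m crank '0.3 0.25 0 0 0.1;0.5 0.42 0 0 0.1;0.8 0.66 0 0 0.1;1.2 1 0 0 0.1;1.6 1.33 0 0 0.1;1.6 1.33 0 0 0.1;1.6 1.33 0 0 0.1;1.6 1.33 0 0 0.1;1.6 1.33 0 0 0.1;1.2 1 0 0 0.1'
python3 -m crank '0 1.5 1.5 0 0.1;0 1.5 1.5 0 0.1;0 1.5 1.5 0 0.1;0 1.5 1.5 0 0.1;0 1.5 1.5 0 0.1;0 1.5 1.5 0 0.1;0 1.5 1.5 0 0.1;0 1.5 1.5 0 0.1;0 0 0 0 0.1;0 0 0 0 0.1'
python3 - <<'E'
from rep import *
where();ims=[]
for c in ("scene","top"):
    im=cams.camera(c);ims.append(im[...,::-1])
    print(c,[(t,np.round(d["at"]).tolist(),round(d["conf"],2)) for t in ("tester","dial","window_top","hook_end") for d in spotter.mark_of(c,t)[:4]])
g=lambda x,s:cv2.resize(x,s,interpolation=cv2.INTER_CUBIC)
cv2.imwrite("pics/c11.png",np.hstack([g(ims[0][285:365,120:200],(400,400)),g(ims[1][120:180,330:390],(400,400))]))
T=lambda tilt,a:(Rm(v[2],tilt),np.append(v[:2]+a*u,165+3))
R,w=T(0,40)
for n in ("dial","wt","f1","f2","t1","t2","tester"): print(n,np.round(proj("scene",w+R@(np.array(PTS[n])-[0,0,88])),1))
E
```

```text
time: 20.6
position: [751.0, -120.6, 100.3]
ee_rot: [-2.954, -1.07, -0.001]
force: [0.0, -0.7, 0.9]
width: 0.901
grip_force: 0.0
time: 21.43
position: [749.7, -2.4, 222.1]
ee_rot: [2.953, 1.069, 0.003]
force: [0.1, 0.1, -0.6]
width: 0.902
grip_force: 0.0
a 310.3 lat 93.0 Gz 241.1 yawerr 0.1 F [ 0.1  0.1 -0.6] grip 0.0 t 21.4333 tool z [ 0.002 -0.001 -1.   ]
scene [('tester', [306.0, 138.0], 0.9), ('tester', [188.0, 294.0], 0.74), ('dial', [165.0, 338.0], 0.97), ('dial', [302.0, 143.0], 0.93), ('dial', [197.0, 294.0], 0.79), ('dial', [269.0, 206.0], 0.63), ('window_top', [217.0, 301.0], 0.71), ('window_top', [160.0, 330.0], 0.64), ('window_top', [296.0, 153.0], 0.61), ('hook_end', [163.0, 334.0], 0.74)]
top [('tester', [141.0, 247.0], 0.93), ('tester', [318.0, 184.0], 0.78), ('tester', [352.0, 154.0], 0.66), ('dial', [153.0, 239.0], 0.88), ('dial', [352.0, 150.0], 0.62), ('dial', [313.0, 173.0], 0.52), ('dial', [360.0, 148.0], 0.4), ('window_top', [168.0, 240.0], 0.7), ('window_top', [299.0, 167.0], 0.67), ('window_top', [358.0, 148.0], 0.57), ('hook_end', [356.0, 146.0], 0.84), ('hook_end', [355.0, 160.0], 0.33)]
dial [167.4 338.1]
wt [160.3 328.3]
f1 [172.7 332.7]
f2 [165.1 356.7]
t1 [160.6 313.2]
t2 [152.1 338.2]
tester [166.1 344. ]
```

View pics/c11.png

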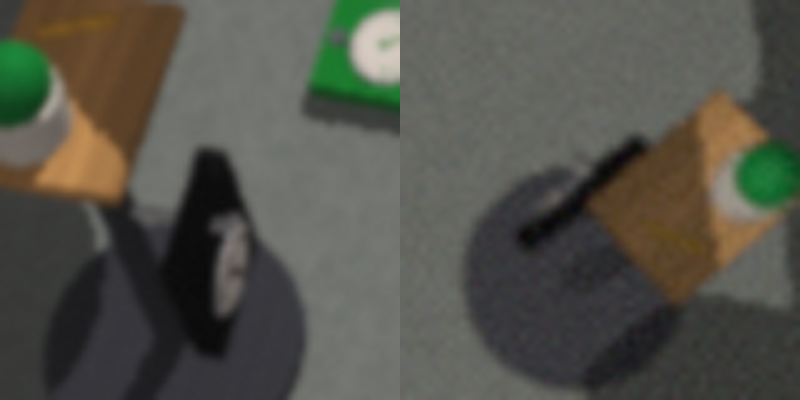

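The tester hangs upright on the rod with the dial outward: dial at scene (165,338) against a predicted (167,338), and hook tip ahead of the plate in the top view. I let it settle, check that it's still, and hand in.

```bash
for i in 1 2 3; do python3 -m crank '0 0 0 0 0.1;0 0 0 0 0.1;0 0 0 0 0.1;0 0 0 0 0.1;0 0 0 0 0.1;0 0 0 0 0.1;0 0 0 0 0.1;0 0 0 0 0.1;0 0 0 0 0.1;0 0 0 0 0.1' >/dev/null; done
python3 - <<'E'
from h import *
a=[cams.camera("scene")[285:365,120:200].astype(float).mean(2) for _ in range(6)]
print([round(cv2.phaseCorrelate(a[0][20:75,25:55],x[20:75,25:55])[0][0],2) for x in a], [round(np.abs(a[0]-x).mean(),2) for x in a])
print(state()["time"]); print(order.sign_off())
E
```

```text
[0.0, -0.02, 0.03, 0.01, 0.02, 0.03] [np.float64(0.0), np.float64(0.46), np.float64(0.44), np.float64(0.44), np.float64(0.45), np.float64(0.45)]
24.7333
the job is handed in; nothing more can be done
None
```

The battery tester hangs still and straight by its window on the stand's hook, dial outward, and I handed the job in at 24.7 s; the hand-in gave no verdict, and I did not re-measure the things on the caddy after the lift.

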